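# Swing the bench magnifier over the mould

### The arm

A 6-joint arm with a two-finger parallel gripper is mounted at the origin on a cart in front of the work surface, level with it; the furniture and walls round the work are solid. World frame = base frame: x ahead of the robot, y to its left, z up, the work surface at z = 0. Lengths are in m, angles in rad, forces in N, time in s.
With the tool pointing down it reaches from about 0.425 to 0.95 m from the base axis. Payload 3.5 kg.
Tool frame: the origin (TCP) lies midway between the tips of the shut fingers; the grasp point (between the pads) lies ctrl.grasp_offset behind it (ctrl.grasp_offset is the distance from the TCP to the grasp point, in m); x points along the fingers, y is the direction in which the jaws open and shut, and the axes are right-handed (so a half turn about x gives the same grasp; the last joint's range is limited). The gripper opens to 85 mm and grips with 20 to 120 N. Pads are 22 mm wide; open, the fingers measure 114 mm over their backs; the gripper's body (76 mm by 85 mm) begins 54 mm behind the grasp point. The pads swing forward as they close: fully open they stand 13 mm farther back than shut.
Start: joints at [1.102, 0.286, 1.577, -0, 1.279, -0.15], TCP at [0.212, 0.641, 0.231] pointing down, gripper open.
Joint ranges: [-2.77, 2.77], [-0.9, 2.22], [0.21, 2.48], [-1.53, 4.67], [0.24, 2.81], [-2.84, 2.84]. Speed limits (rad/s): [2.79, 2.79, 3.14, 3.14, 3.14, 3.14].

### API

Orientations are given as a unit quaternion [x, y, z, w].
In Python, from plant import readout, read_camera, sign_off, ctrl gives the robot as it stands.
- The arm moves only by the tool drive_tool, never from a script. Its argument "steps" is a list of rows, each a list of 5 numbers: the shift along the tool's x, y, z in cm, then the turn about the tool's x in degrees, then the opening, from 0 (shut) to 1 (fully open). A call has 1 to 10 rows; each row shifts and turns the commanded pose from where the row before left it, along the tool's axes as they then stand; what a row does not reach is not made up. A row lasts 1/10 s, in which the tool goes at most 50 mm and 8.59 degrees, less where a joint would pass 70% of its speed; a pose out of reach is approached as far as the arm can. A call is refused whole if a number of a shift passes 5 or a number of a turn 8.59, either way. A call with a gripper value outside its range is refused whole. The fingers move at their own pace and stop on an object; "force" is the grip in N (left out, the last holds). Time passes only in rows, so rows that do not move let the fingers close. It gives the time, the measured TCP pose, the force and the opening at its end, in the units of the state.
- readout.get_state(): the state, without advancing time (a new reading comes with each control period).
- read_camera(name): name is "scene" or "side" or "wrist"; returns a dict with "frame" (420x560x3 uint8, red, green, blue), "vertical_fov" (degrees; the focal length in pixels is half the picture's height over the tangent of half this angle, whatever the lens; pixels are square), "cx", "cy" (the principal point, pixels), "eye" and "orientation" of the camera in the world. Camera axes: x right, y up, looking along -z (the intrinsics and any distortion apply to the point x, -y, -z); pixel columns grow to the right and rows downward; lengths in m; the calibration is good to about 2 mm. A picture is of the moment at which its call begins. There is no depth.
- sign_off(): hands the job in, once; it reports no verdict.
The state is a dict: "time": time; "qpos": joint angles; "dq": joint speeds; "joint_efforts": joint torques, N m; "eef_pos": TCP position; "tcp_rot": TCP orientation; "contact_force": force on the tool from outside, world axes, zero at the start; "wrist_torque": the same for the moment, N m; "opening": opening from 0.0 (shut) to 1.0 (fully open).
Only numpy, scipy, OpenCV 4.12 (cv2) and the standard library are available. Lean on these libraries where they do the work, as an engineer would, in place of code of your own. Each camera call takes 0.05 s, during which the arm holds its last target. There are 200 camera calls.

### The job

Get the bench magnifier ready to inspect the round silicone mould: the tall candle stands in the way of its swing arm, so stand that upright on the dark block first, then swing the arm round until the lens is centred over the mould, and tip the lens level. The arm and the lens are stiff and stay where you leave them; do not knock the tall candle over, and leave the mould, the glass jar and the glass cup where they stand.

Things in the scene. Friction and masses are not known exactly. Their poses are not given: they have to be found in the camera images.
- pivot (a point): axis of the magnifier's upright post, 150 mm above the table, at mid-height of its swing arm. Post 16 mm thick, pivot head 30 mm wide, top 168 mm above the table; fixed foot 100 mm wide. The arm is a level metal bar 12 mm thick from the post out to the lens hinge, which starts 82 mm from the post axis; push the bar sideways anywhere 25 to 80 mm from the post axis. z up
- lens_center (a point): centre of the round lens, 140 mm from the post axis in line with the arm, 150 mm above the table at any tilt. A solid clear disc in a black rim, 91 mm across, 9 mm thick. Its x axis lies along the arm and points back to the post; at zero tilt its y axis points to the side that the arm leaves as its swing angle grows; its z axis is the lens normal, straight up when level
- swing (a joint): swing angle of the arm about the upright post (rad), growing anticlockwise seen from above, stops at -2.1 and +2.1; starts at -1.9 to -1.55 and must grow to reach the mould. Held by friction (about 0.4 N m: 5 to 6 N pushed 75 mm from the post axis); no spring, stays where left
- lens (a joint): tilt of the lens about the line of the arm (rad), 0 = level, stops at -1.2 and +1.2; starts at +0.4 to +0.95. Positive: the edge on the side that the arm leaves as the swing angle grows stands high, the opposite edge low. Held by friction (about 0.06 N m: 1 to 3 N pressed at the rim); stays where left. Pressing the rim of a steep lens may drag the arm round by some 0.1 rad
- candle_center (a point): centre of the tall square candle, 42 x 42 mm wide, 187 mm high without the wick (197 mm with it), about 0.3 kg, loose, standing upright with this point 94 mm above the table, in the arm's way between the lens and the three round things. x and y axes are square to its sides, z up its length
- block_top (a point): middle of the top of the dark wooden block, a low stand 90 mm (along its x) by 160 mm (along its y) by 22 mm high, fixed on the table; this point is 22 mm above the table
- mould_center (a point): centre of the thick-walled round silicone mould, 68 mm wide and 51 mm high, open at the top, loose; this point is 26 mm above the table. It stands about 140 mm from the post axis, so the lens can be swung straight over it
- jar_center (a point): centre of the tall glass jar with wax chips, 58 mm wide and 72 mm high, loose, 36 mm above the table; a bystander
- cup_center (a point): centre of the low empty glass cup, 60 mm wide and 34 mm high, loose, 17 mm above the table; a bystander. Mould, jar and cup stand in three places in an arc about the post, in any order
Things that resemble listed ones, but are neither listed nor needed, are in the scene too. What is shaped like the part that bears mould_center but turquoise is not meant.

How it is judged:
On the way, in this order (a step that is already met when the one before it is completed fails the run):
1. the tall candle stands upright on the dark block, let go (x of candle_center in the frame of block_top between -0.042 and 0.042 m and y of candle_center in the frame of block_top between -0.077 and 0.077 m and z of candle_center in the frame of block_top between 0.088 and 0.1 m and angle between candle_center's own z axis and vertical below 0.12 rad and contact force between the fingers and tall_candle below 0.2 N), for 0.2 s.
2. the lens is over the mould (horizontal distance between lens_center and mould_center below 0.018 m), for 0.2 s.
At the end, for the whole second after the job is handed in: The tall candle stands upright (within 0.12 rad) and released on the dark block; the lens centre is within 18 mm, seen from above, of the centre of the mould; the lens is level within 0.14 rad; arm and lens are at rest (all of step 1 and horizontal distance between lens_center and mould_center below 0.018 m and angle between lens_center's own z axis and vertical below 0.14 rad and velocity of joint swing between -0.05 and 0.05 rad/s and velocity of joint lens between -0.05 and 0.05 rad/s); the robot touches nothing.
It fails at once if the tall candle is knocked over (tilts more than 0.5 rad) (angle between candle_center's own z axis and vertical above 0.5 rad).
It fails at once if the mould is displaced by more than 20 mm (distance of mould_center from where it was at the start of the episode above 0.02 m).
It fails at once if the glass jar is displaced by more than 20 mm (distance of jar_center from where it was at the start of the episode above 0.02 m).
It fails at once if the glass cup is displaced by more than 20 mm (distance of cup_center from where it was at the start of the episode above 0.02 m).
It also fails if it takes over 72 s, if anything falls off the work surface, if the arm or the gripper's body presses on something with over 40 N, if the wrist force passes 120 N, or if a joint passes its speed limit or range.

## Working session

There is one attempt and no reset: what is moved stays moved. The work goes in short steps, Python scripts to look and compute and a tool call to move; the robot and the scene stay as the last step left them, time stands still between calls to the robot, and variables do not carry over. Pictures are saved under pics/ and viewed, about 8 in all and at most 12, crops included, and the job is handed in when it is done.

Besides the shell and the picture viewer there is one more tool, called after ">>>" as a command line: name --pt "numbers of a row" for each row, then --argument value for the rest. drive_tool: Moves the arm, as the interface text tells. Its arguments: {"type":"object","properties":{"steps":{"type":"array","items":{"type":"array","items":{"type":"number"}}},"force":{"type":"number"}},"required":["steps"]}

```bash
ls; mkdir -p pics
cat > h.py <<'E'
import numpy as np, cv2
from scipy.spatial.transform import Rotation as R
from plant import readout, read_camera, sign_off, ctrl
def cam(n):
    c=read_camera(n); c['R']=R.from_quat(c['orientation']).as_matrix(); c['f']=c['frame'].shape[0]/2/np.tan(np.radians(c['vertical_fov'])/2); return c
def ray(c,u,v):
    d=c['R']@np.array([(u-c['cx'])/c['f'],-(v-c['cy'])/c['f'],-1]); return np.array(c['eye']),d/np.linalg.norm(d)
def plane(c,u,v,z):
    e,d=ray(c,u,v); return e+d*(z-e[2])/d[2]
def proj(c,p):
    q=c['R'].T@(np.array(p)-c['eye']); return c['cx']+c['f']*q[0]/-q[2], c['cy']-c['f']*q[1]/-q[2]
E
python3 - <<'E'
from h import *
for n in ['scene','side','wrist']:
    c=cam(n); cv2.imwrite(f'pics/{n}0.png',c['frame'][:,:,::-1]); np.save(f'pics/{n}0.npy',{k:v for k,v in c.items()},allow_pickle=True)
    print(n,c['eye'],c['orientation'],c['f'],c['cx'],c['cy'],[k for k in c])
print(readout.get_state(), ctrl.grasp_offset)
E
```

```text
pics
scene [ 0.15038871 -0.53749406  0.72800208] [ 0.43462347 -0.12007419 -0.22802743  0.86295314] 442.82110170634496 274.0073088574931 204.8295778439705 ['frame', 'vertical_fov', 'cx', 'cy', 'eye', 'orientation', 'R', 'f']
side [0.41346451 0.77819384 0.6917053 ] [-0.04399698  0.4007985   0.91199289 -0.07545729] 384.3020871421306 277.6822727535289 212.1106693822955 ['frame', 'vertical_fov', 'cx', 'cy', 'eye', 'orientation', 'R', 'f']
wrist [0.14649216 0.66154188 0.37345271] [-0.10821459 -0.07704203  0.58110688  0.80291277] 345.024605169208 280.52122695309254 208.2995477624271 ['frame', 'vertical_fov', 'cx', 'cy', 'eye', 'orientation', 'R', 'f']
{'time': 0.15, 'qpos': array([ 1.10199711e+00,  2.87021810e-01,  1.57781986e+00, -1.93087057e-05,
        1.27861451e+00, -1.49984337e-01]), 'dq': array([ 0.00050006, -0.00309293, -0.00371246, -0.00156286,  0.00125167,
       -0.00015293]), 'joint_efforts': array([ 6.95923827e-04, -4.06598139e+01, -2.93144077e+01, -1.49565976e-04,
        3.92661605e-03, -1.85195654e-05]), 'eef_pos': array([0.21130796, 0.6405396 , 0.23023646]), 'tcp_rot': array([ 0.11160975,  0.69833613, -0.11286888,  0.69794737]), 'contact_force': array([-0.14650906,  0.15813911,  0.17113117]), 'wrist_torque': array([0.01414441, 0.00041411, 0.02865708]), 'opening': 1.001153843326973} 0.0187
```

View pics/scene0.png

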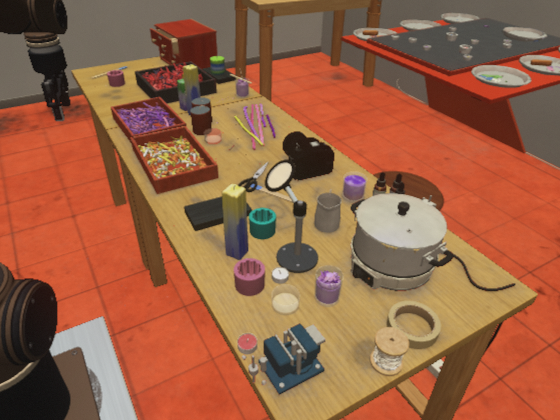

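View pics/side0.png

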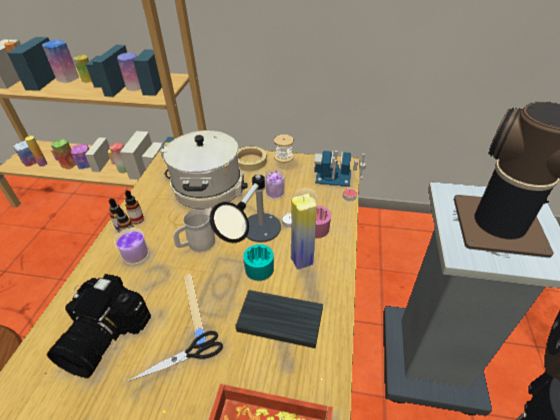

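The scene view shows the post (300,210), foot (297,257), lens (281,176) and tall candle (237,220). It also shows the dark block (215,212), pink mould (250,277), jar (328,286), probable cup (285,303) and turquoise decoy (262,222). I'll crop both views to get pixel detail.

Run:
```python
from h import *
s=np.load('pics/scene0.npy',allow_pickle=True).item();d=np.load('pics/side0.npy',allow_pickle=True).item()
a=cv2.resize(s['frame'][150:330,170:360],None,fx=3,fy=3,interpolation=cv2.INTER_CUBIC)
b=cv2.resize(d['frame'][160:350,160:350],None,fx=3,fy=3,interpolation=cv2.INTER_CUBIC)
cv2.imwrite('pics/a.png',a[:,:,::-1]);cv2.imwrite('pics/b.png',b[:,:,::-1])
```

```text
(no output)
```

View pics/a.png

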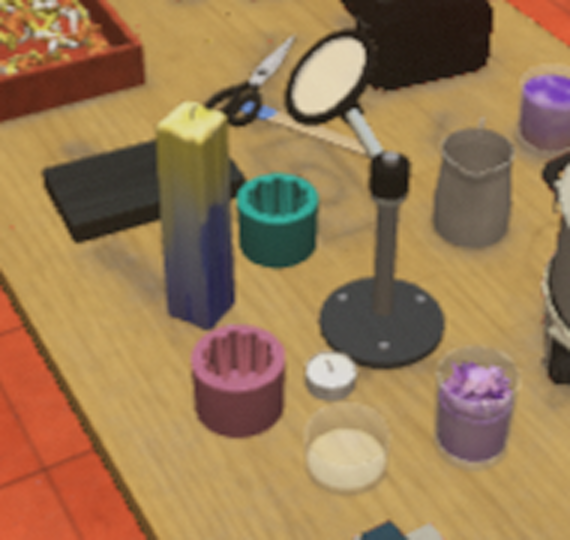

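View pics/b.png

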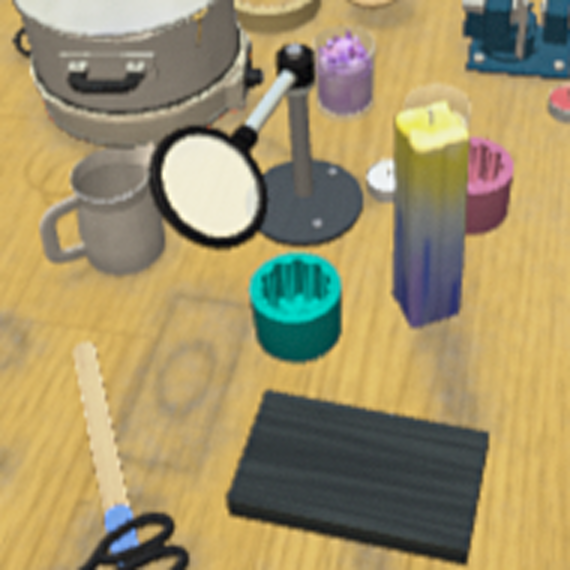

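Both views agree: the candle stands between the lens and the mould, and the pink mould is partly behind the candle in the side view. Next I'll cast rays from the corners I picked.

Run:
```python
from h import *
np.set_printoptions(precision=4,suppress=True)
s=np.load('pics/scene0.npy',allow_pickle=True).item();d=np.load('pics/side0.npy',allow_pickle=True).item()
S=lambda u,v,z:plane(s,170+u/3,150+v/3,z)[:2]
D=lambda u,v,z:plane(d,160+u/3,160+v/3,z)[:2]
print('foot',S(382,318,.008),D(306,200,.008))
print('head top',S(390,160,.168),D(296,55,.168),'head mid',S(388,178,.15),D(294,70,.15))
print('lens',S(330,77,.15),D(209,186,.15))
print('block side',[D(*p,.022) for p in [(265,393),(488,433),(469,541),(232,496)]])
print('block scene',[S(*p,.022) for p in [(44,182),(77,222),(243,180)]])
print('mould top', S(238,358,.051),'edges',S(192,358,.051),S(285,358,.051),'bottom front',S(238,433,0))
print('candle bottom scene',[S(*p,0) for p in [(168,308),(208,327),(234,293)]])
print('candle bottom side',[D(*p,0) for p in [(395,300),(417,325),(462,305)]])
print('candle top scene',[S(*p,.187) for p in [(159,127),(196,139),(227,120),(193,104)]])
print('candle top side',[D(*p,.187) for p in [(397,118),(410,148),(467,135),(450,106)]])
print('cup top',S(345,435,.034),'bot',S(347,468,0),'jar',S(478,365,.072),D(346,50,.072))
# masks
for n,c in(('s',s),('d',d)):
    h=cv2.cvtColor(c['frame'],cv2.COLOR_RGB2HSV)
    for nm,lo,hi in(('pink',(155,70,60),(176,255,255)),('turq',(80,120,40),(95,255,255))):
        m=cv2.inRange(h,lo,hi); k,l,st,ce=cv2.connectedComponentsWithStats(m)
        for i in range(1,k):
            if st[i,4]>150: print(n,nm,st[i],ce[i])
```

```text
foot [0.5889 0.102 ] [0.5859 0.1041]
head top [0.5844 0.0963] [0.5841 0.1122] head mid [0.5852 0.0988] [0.5876 0.1078]
lens [0.6171 0.2358] [0.6181 0.241 ]
block side [array([0.5717, 0.3119]), array([0.4142, 0.3199]), array([0.4189, 0.4015]), array([0.5745, 0.3947])]
block scene [array([0.4146, 0.382 ]), array([0.4189, 0.3156]), array([0.5682, 0.2995])]
mould top [0.4503 0.0791] edges [0.4216 0.0952] [0.4796 0.0626] bottom front [0.4378 0.0575]
candle bottom scene [array([0.4498, 0.2034]), array([0.468 , 0.1678]), array([0.5043, 0.1934])]
candle bottom side [array([0.4965, 0.1946]), array([0.4762, 0.2166]), array([0.4444, 0.1915])]
candle top scene [array([0.4473, 0.1886]), array([0.4638, 0.1625]), array([0.4935, 0.173 ]), array([0.4812, 0.2034])]
candle top side [array([0.4961, 0.1943]), array([0.4833, 0.2228]), array([0.4479, 0.2045]), array([0.4623, 0.1765])]
cup top [ 0.4878 -0.0081] bot [ 0.4898 -0.0092] jar [ 0.5825 -0.0274] [ 0.573  -0.0235]
s pink [117 102  49  32 418] [139.6627 116.7919]
s pink [234 259  30  22 318] [248.9277 270.8899]
s turq [249 208  27  28 509] [261.7348 220.0747]
d pink [ 49  54  25  20 256] [62.1445 64.1445]
d pink [120  66  17  16 186] [128.8495  73.5753]
d pink [315 206  16  31 377] [322.1061 221.1141]
d turq [243 245  31  35 879] [258.4232 261.5666]
```

```bash
cat >> h.py <<'E'
def goto(x,y,z,yaw=None):
    "print shift in tool axes (cm) and turn (deg) to bring TCP to x,y,z with jaw axis at yaw (deg, mod 180)"
    s=readout.get_state(); M=R.from_quat(s['tcp_rot']).as_matrix(); p=np.array(s['eef_pos'])
    cur=np.degrees(np.arctan2(M[1,1],M[0,1]))
    t=np.round(100*M.T@(np.array([x,y,z])-p),2)
    tn=None if yaw is None else -((yaw-cur+90)%180-90)
    print('t',round(s['time'],2),'pos',np.round(p,4),'jaw',round(cur,1),'toolx',np.round(M[:,0],3),'y',np.round(M[:,1],2),'z',np.round(M[:,2],2),'q6',round(s['qpos'][5],2),'F',np.round(s['contact_force'],1))
    print(' shift cm',t,'turn',tn)
E
python3 - <<'E'
from h import *
goto(.472,.192,.231,27);goto(.472,.192,.231,117)
d=np.load('pics/side0.npy',allow_pickle=True).item()
print(plane(d,258,252,.051))
E
```

```text
t 0.15 pos [0.2113 0.6405 0.2302] jaw 71.7 toolx [-0.001 -0.002 -1.   ] y [ 0.31  0.95 -0.  ] z [ 0.95 -0.31 -0.  ] q6 -0.15 F [-0.1  0.2  0.2]
 shift cm [-2.000e-02 -3.442e+01  3.881e+01] turn 44.73358635126263
t 0.15 pos [0.2113 0.6405 0.2302] jaw 71.7 toolx [-0.001 -0.002 -1.   ] y [ 0.31  0.95 -0.  ] z [ 0.95 -0.31 -0.  ] q6 -0.15 F [-0.1  0.2  0.2]
 shift cm [-2.000e-02 -3.442e+01  3.881e+01] turn -45.26641364873737
[0.56761576 0.22638613 0.051     ]
```

>>> drive_tool --pt "-1.5 0 0 0 1" --pt "0 -3.1 3.5 0 1" --pt "0 -3.1 3.5 0 1" --pt "0 -3.1 3.5 0 1" --pt "0 -3.1 3.5 0 1" --pt "0 -3.1 3.5 0 1" --pt "0 -3.1 3.5 0 1" --pt "0 -3.1 3.5 0 1" --pt "0 -3.1 3.5 0 1" --pt "0 0 0 0 1"

```text
time: 1.15
eef_pos: [0.4024, 0.314, 0.2478]
tcp_rot: [0.114, 0.697, -0.115, 0.699]
contact_force: [-0.4, -0.2, 0.3]
opening: 0.998
```

>>> drive_tool --pt "0 0 0 -7.5 1" --pt "0 0 0 -7.5 1" --pt "0 0 0 -7.5 1" --pt "0 0 0 -7.5 1" --pt "0 0 0 -7.5 1" --pt "0 0 0 -7.5 1" --pt "0 0 0 0 1"

```text
time: 1.85
eef_pos: [0.3995, 0.3185, 0.2473]
tcp_rot: [-0.163, 0.688, 0.164, 0.688]
contact_force: [0.2, -0.6, 1.2]
opening: 0.998
```

Run:
```python
from h import *
goto(.472,.192,.24,117)
c=cam('wrist'); np.save('pics/w1.npy',c,allow_pickle=True); cv2.imwrite('pics/w1.png',c['frame'][:,:,::-1]); print(c['eye'])
for z in(0,.187): print(proj(c,(.472,.192,z)))
```

```text
t 1.85 pos [0.3995 0.3185 0.2473] jaw 116.8 toolx [ 0.001  0.001 -1.   ] y [-0.45  0.89  0.  ] z [0.89 0.45 0.  ] q6 -1.56 F [ 0.2 -0.6  1.2]
 shift cm [  0.73 -14.55   0.77] turn -0.23265554393861976
[0.33829367 0.28817006 0.39061036]
(np.float64(153.19187295588765), np.float64(182.02732677245754))
(np.float64(47.271072369000734), np.float64(239.126945243696))
```

View pics/w1.png

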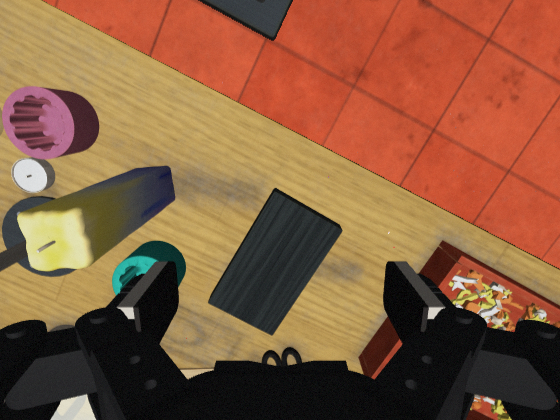

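The wrist view confirms the positions: the candle top is near (54,239), the block corners are at (275,189), (341,230), (272,334) and (209,302), and the mould rim centre is near (38,122).

Run:
```python
from h import *
np.set_printoptions(precision=4,suppress=True)
c=np.load('pics/w1.npy',allow_pickle=True).item()
P=lambda u,v,z:plane(c,u,v,z)[:2]
t=np.array([P(*p,.187) for p in [(19,212),(79,210),(92,262),(30,267)]]);print(t,t.mean(0),[np.degrees(np.arctan2(*(t[(i+1)%4]-t[i])[::-1]))%90 for i in range(4)])
b=np.array([P(*p,.022) for p in [(276,191),(341,230),(272,332),(209,300)]]);print(b,b.mean(0))
print('mould',P(38,122,.051),'candle bottom far edge',P(173,170,0),P(172,197,0))
goto(*t.mean(0),.1473,117)
```

```text
[[0.4626 0.1714]
 [0.4448 0.2038]
 [0.4742 0.222 ]
 [0.4955 0.1877]] [0.4693 0.1962] [np.float64(28.772075961580896), np.float64(31.724004298496475), np.float64(31.726119274802556), np.float64(26.322603650881746)]
[[0.4133 0.3208]
 [0.4205 0.4064]
 [0.574  0.3958]
 [0.5685 0.309 ]] [0.4941 0.358 ]
mould [0.4496 0.0852] candle bottom far edge [0.4488 0.2071] [0.4787 0.218 ]
t 1.9 pos [0.3996 0.3184 0.2472] jaw 116.6 toolx [ 0.001  0.001 -1.   ] y [-0.45  0.89  0.  ] z [0.89 0.45 0.  ] q6 -1.56 F [ 0.4 -0.   0.3]
 shift cm [  9.98 -14.05   0.75] turn -0.37251619727639707
```

>>> drive_tool --pt "0 -3.5 0.2 0 1" --pt "0 -3.5 0.2 0 1" --pt "0 -3.5 0.2 0 1" --pt "0 -3.5 0.2 -2 1" --pt "0 0 0 0 1" --pt "0 0 0 0 1" --pt "0 0 0 0 1"

```text
time: 2.6
eef_pos: [0.4694, 0.1971, 0.2465]
tcp_rot: [-0.175, 0.685, 0.175, 0.685]
contact_force: [-0.9, 0.6, 0.4]
opening: 0.998
```

Run:
```python
from h import *
goto(.470,.195,.14,119)
```

```text
t 2.6 pos [0.4694 0.1971 0.2465] jaw 118.7 toolx [-0.  0. -1.] y [-0.48  0.88  0.  ] z [0.88 0.48 0.  ] q6 -1.87 F [-0.9  0.6  0.4]
 shift cm [10.65 -0.22 -0.05] turn -0.29356790338255223
```

Going straight down, then gripping gently.

>>> drive_tool --pt "2.0 -0.2 0 0 1" --pt "2.0 0 0 0 1" --pt "2.0 0 0 0 1" --pt "2.0 0 0 0 1" --pt "2.0 0 0 0 1" --pt "0.5 0 0 0 1" --pt "0 0 0 0 1"

```text
time: 3.3
eef_pos: [0.4698, 0.1953, 0.1406]
tcp_rot: [-0.176, 0.686, 0.176, 0.684]
contact_force: [0.2, -0.4, 1.0]
opening: 1.002
```

>>> drive_tool --pt "0 0 0 0 0.7" --pt "0 0 0 0 0.6" --pt "0 0 0 0 0.5" --pt "0 0 0 0 0.4" --pt "0 0 0 0 0.3" --pt "0 0 0 0 0.3" --pt "0 0 0 0 0.3" --pt "0 0 0 0 0.3" --force 30

```text
time: 4.1
eef_pos: [0.4718, 0.1945, 0.1427]
tcp_rot: [-0.176, 0.684, 0.175, 0.686]
contact_force: [0.8, -1.0, 5.5]
opening: 0.5
```

>>> drive_tool --pt "-1 0 0 0 0.3" --pt "-1 0 0 0 0.3" --pt "-1 0 0 0 0.3" --pt "-1 0 0 0 0.3" --pt "-1 0 0 0 0.3" --pt "-1 0 0 0 0.3" --pt "-1 0 0 0 0.3" --pt "0 0 0 0 0.3"

```text
time: 4.9
eef_pos: [0.4719, 0.1948, 0.2136]
tcp_rot: [-0.176, 0.684, 0.175, 0.686]
contact_force: [0.4, 0.5, -4.2]
opening: 0.5
```

Run:
```python
from h import *
goto(.485,.358,.21)
```

```text
t 4.9 pos [0.4719 0.1948 0.2136] jaw 118.7 toolx [ 0.004  0.001 -1.   ] y [-0.48  0.88 -0.  ] z [0.88 0.48 0.  ] q6 -1.88 F [ 0.4  0.5 -4.2]
 shift cm [ 0.38 13.68  8.99] turn None
```

>>> drive_tool --pt "0 1.0 0.6 0 0.3" --pt "0 2.0 1.3 0 0.3" --pt "0 2.0 1.3 0 0.3" --pt "0 2.0 1.3 0 0.3" --pt "0 2.0 1.3 0 0.3" --pt "0 2.0 1.3 0 0.3" --pt "0 1.7 1.2 0 0.3" --pt "0 1.0 0.7 0 0.3" --pt "0 0 0 0 0.3" --pt "0 0 0 0 0.3"

```text
time: 5.9
eef_pos: [0.4834, 0.3577, 0.2106]
tcp_rot: [-0.176, 0.686, 0.175, 0.684]
contact_force: [0.2, 0.3, -3.5]
opening: 0.5
```

>>> drive_tool --pt "1 0 0 0 0.3" --pt "1 0 0 0 0.3" --pt "1 0 0 0 0.3" --pt "1 0 0 0 0.3" --pt "0 0 0 0 0.3" --pt "0 0 0 0 0.3"

```text
time: 6.5
eef_pos: [0.4837, 0.3577, 0.1707]
tcp_rot: [-0.175, 0.685, 0.175, 0.685]
contact_force: [-0.7, -0.3, -2.5]
opening: 0.495
```

Run:
```python
from h import *
goto(.485,.358,.165)
c=cam('side'); a=cv2.resize(c['frame'][160:370,200:390],None,fx=2.5,fy=2.5,interpolation=cv2.INTER_CUBIC); cv2.imwrite('pics/s2.png',a[:,:,::-1])
```

```text
t 6.5 pos [0.4837 0.3577 0.1707] jaw 118.7 toolx [-0.001 -0.001 -1.   ] y [-0.48  0.88 -0.  ] z [ 0.88  0.48 -0.  ] q6 -1.6 F [-0.7 -0.3 -2.5]
 shift cm [ 0.57 -0.04  0.13] turn None
```

View pics/s2.png

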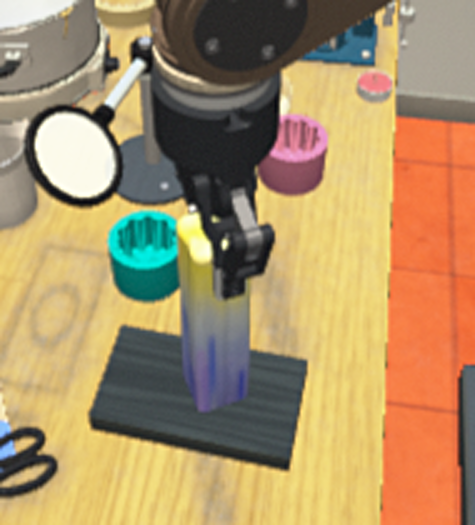

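The candle is upright just above the block, with its foot near crop (215,405). I'll lower it slowly until it makes contact.

>>> drive_tool --pt "0.2 0 0 0 0.3" --pt "0.2 0 0 0 0.3" --pt "0 0 0 0 0.3" --pt "0 0 0 0 0.3"

```text
time: 6.95
eef_pos: [0.4838, 0.358, 0.1674]
tcp_rot: [-0.175, 0.685, 0.175, 0.685]
contact_force: [0.9, -1.2, -3.1]
opening: 0.498
```

>>> drive_tool --pt "0.15 0 0 0 0.3" --pt "0.1 0 0 0 0.3" --pt "0 0 0 0 0.3" --pt "0 0 0 0 0.3"

```text
time: 7.35
eef_pos: [0.4838, 0.3579, 0.1648]
tcp_rot: [-0.175, 0.685, 0.175, 0.685]
contact_force: [0.3, 0.1, -4.3]
opening: 0.497
```

>>> drive_tool --pt "0.1 0 0 0 0.3" --pt "0.1 0 0 0 0.3" --pt "0 0 0 0 0.3" --pt "0 0 0 0 0.3"

```text
time: 7.75
eef_pos: [0.4845, 0.3581, 0.1647]
tcp_rot: [-0.175, 0.684, 0.176, 0.686]
contact_force: [-1.5, -1.6, 6.4]
opening: 0.498
```

>>> drive_tool --pt "0 0 0 0 0.52" --pt "0 0 0 0 0.55" --pt "0 0 0 0 0.62" --pt "0 0 0 0 0.72" --pt "0 0 0 0 0.85" --pt "0 0 0 0 1" --pt "0 0 0 0 1" --pt "0 0 0 0 1" --pt "0 0 0 0 1"

```text
time: 8.65
eef_pos: [0.4838, 0.358, 0.1628]
tcp_rot: [-0.175, 0.685, 0.175, 0.685]
contact_force: [-0.5, 0.3, 0.8]
opening: 1.005
```

>>> drive_tool --pt "-1 0 0 0 1" --pt "-2 0 0 0 1" --pt "-2 0 0 0 1" --pt "-2 0 0 0 1" --pt "-2 0 0 0 1" --pt "-2 0 0 0 1" --pt "0 0 0 0 1"

```text
time: 9.35
eef_pos: [0.4854, 0.3588, 0.2777]
tcp_rot: [-0.175, 0.682, 0.176, 0.688]
contact_force: [0.1, -0.3, 0.8]
opening: 1.002
```

Run:
```python
from h import *
c=cam('side'); 
goto(.6,.2,.28,90)
a=cv2.resize(c['frame'][160:370,200:390],None,fx=2.5,fy=2.5,interpolation=cv2.INTER_CUBIC); cv2.imwrite('pics/s3.png',a[:,:,::-1])
```

```text
t 9.4 pos [0.4847 0.3584 0.2753] jaw 118.7 toolx [ 0.004  0.002 -1.   ] y [-0.48  0.88 -0.  ] z [0.88 0.48 0.  ] q6 -1.6 F [-0.1 -1.1 -0.1]
 shift cm [ -0.46 -19.43   2.5 ] turn 28.737317368897678
```

View pics/s3.png

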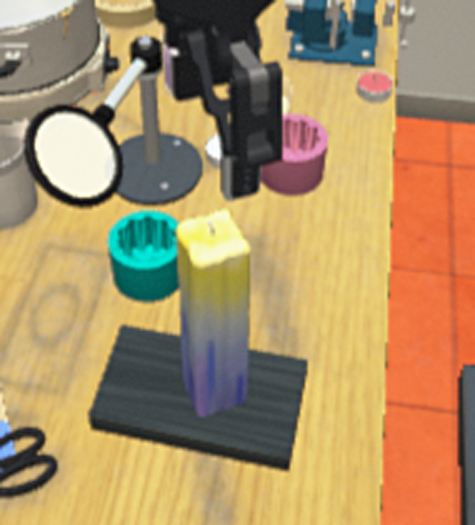

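The candle stands free on the block. Next I'll turn the tool, shut the fingers and move to the clockwise side of the swing arm.

>>> drive_tool --pt "0 0 0 8.4 1" --pt "0 0 0 8.4 0.8" --pt "0 0 0 8.4 0.6" --pt "0 0 0 8.4 0.4" --pt "0 0 0 8.4 0.2" --pt "0 0 0 8.4 0" --pt "0 0 0 8.4 0" --pt "0 0 0 8.4 0" --pt "0 0 0 8.4 0" --pt "0 0 0 8.4 0"

```text
time: 10.4
eef_pos: [0.4832, 0.3576, 0.2709]
tcp_rot: [0.329, 0.626, -0.331, 0.625]
contact_force: [0.7, 0.3, -0.4]
opening: 0.001
```

>>> drive_tool --pt "0 0 0 8 0" --pt "0 0 0 8 0" --pt "0 0 0 8 0" --pt "0 0 0 8 0" --pt "0 0 0 8 0" --pt "0 0 0 8 0" --pt "0 0 0 0 0" --pt "0 0 0 0 0"

```text
time: 11.2
eef_pos: [0.4834, 0.3577, 0.2716]
tcp_rot: [-0.553, -0.44, 0.554, -0.44]
contact_force: [0.1, 0.0, -0.2]
opening: 0.004
```

Run:
```python
from h import *
goto(.637,.153,.27,-13)
```

```text
t 11.2 pos [0.4834 0.3577 0.2716] jaw -13.1 toolx [-0.002 -0.001 -1.   ] y [ 0.97 -0.23 -0.  ] z [-0.23 -0.97  0.  ] q6 0.7 F [ 0.1  0.  -0.2]
 shift cm [ 0.15 19.6  16.46] turn -0.09698928576216304
```

>>> drive_tool --pt "0 3.2 2.7 0 0" --pt "0 3.2 2.7 0 0" --pt "0 3.2 2.7 0 0" --pt "0 3.2 2.7 0 0" --pt "0 3.2 2.7 0 0" --pt "0 3.4 2.8 0 0" --pt "0 0 0 0 0" --pt "0 0 0 0 0"

```text
time: 12.0
eef_pos: [0.6354, 0.1538, 0.272]
tcp_rot: [-0.554, -0.439, 0.555, -0.438]
contact_force: [-0.1, 0.6, -0.4]
opening: -0.002
```

Run:
```python
from h import *
goto(.637,.153,.135,-13)
c=cam('wrist'); np.save('pics/w4.npy',c,allow_pickle=True); cv2.imwrite('pics/w4.png',c['frame'][:,:,::-1]); 
for p in [(.587,.103,.168),(.6175,.238,.15),(.45,.082,.051)]: print(proj(c,p))
```

```text
t 12.0 pos [0.6354 0.1538 0.272 ] jaw -13.3 toolx [-0.002  0.    -1.   ] y [ 0.97 -0.23 -0.  ] z [-0.23 -0.97  0.  ] q6 0.31 F [-0.1  0.6 -0.4]
 shift cm [13.7   0.19  0.04] turn -0.2900007724684457
(np.float64(237.6870203443939), np.float64(280.6996589844743))
(np.float64(232.7753427484588), np.float64(97.6272917436022))
(np.float64(140.31562896386797), np.float64(274.1809731660469))
```

View pics/w4.png

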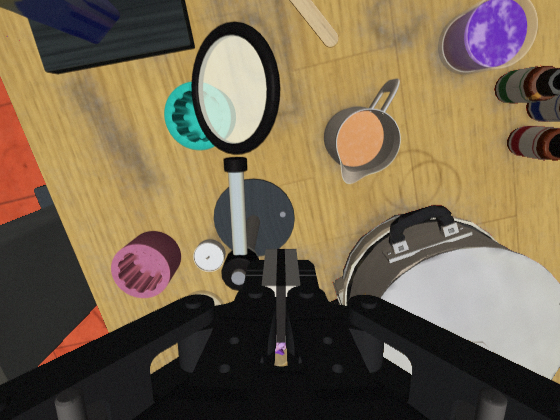

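Run:
```python
from h import *
c=np.load('pics/w4.npy',allow_pickle=True).item()
for n,u,v,z in [('head',237.5,275,.168),('headlow',238,270,.15),('lens',236,88,.15),('barout',235,172,.156),('barin',239,250,.156),('foot',254,216,.006),('mould',140,273,.051),('mouldbase L',180,255,.0)]: print(n,plane(c,u,v,z).round(4))
for n in('scene','side','wrist'): 
  pass
```

```text
head [0.5881 0.1078 0.168 ]
headlow [0.5853 0.1041 0.15  ]
lens [0.6216 0.2439 0.15  ]
barout [0.6056 0.1853 0.156 ]
barin [0.5921 0.1234 0.156 ]
foot [0.5888 0.1077 0.006 ]
mould [0.4501 0.0835 0.051 ]
mouldbase L [0.4813 0.0769 0.    ]
```

The wrist view shows a clear drop beside the bar. The bar runs (235,170)–(240,255), the head is at (237,275), the lens centre at (236,88) and the mould rim at (140,273).

>>> drive_tool --pt "3 0.2 0 0 0" --pt "3 0 0 0 0" --pt "3 0 0 0 0" --pt "2.5 0 0 0 0" --pt "2.2 0 0 0 0" --pt "0 0 0 0 0"

```text
time: 12.65
eef_pos: [0.6335, 0.1557, 0.1314]
tcp_rot: [-0.551, -0.441, 0.556, -0.438]
contact_force: [0.3, -0.4, -0.3]
opening: -0.0
```

>>> drive_tool --pt "0 -0.5 0 0 0" --pt "0 -0.4 0 0 0" --pt "0 -0.3 0 0 0" --pt "0 -0.3 0 0 0" --pt "0 0 0 0 0"

```text
time: 13.15
eef_pos: [0.6225, 0.1579, 0.1367]
tcp_rot: [0.555, 0.439, -0.554, 0.439]
contact_force: [0.8, 0.1, 0.7]
opening: -0.001
```

Run:
```python
from h import *
goto(.635,.153,.135,-13)
```

```text
t 13.15 pos [0.6225 0.1579 0.1367] jaw -13.3 toolx [ 0.001  0.    -1.   ] y [ 0.97 -0.23  0.  ] z [-0.23 -0.97 -0.  ] q6 0.32 F [0.8 0.1 0.7]
 shift cm [0.18 1.33 0.2 ] turn -0.2503900706577582
```

>>> drive_tool --pt "0 -0.49 -0.15 -4.6 0" --pt "0 -0.49 -0.15 -4.6 0" --pt "0 -0.49 -0.15 -4.6 0" --pt "0 -0.49 -0.15 -4.6 0" --pt "0 -0.49 -0.15 -4.6 0" --pt "0 -0.49 -0.15 -4.6 0"

```text
time: 13.75
eef_pos: [0.5967, 0.1672, 0.1369]
tcp_rot: [0.435, 0.557, -0.431, 0.562]
contact_force: [7.2, -0.4, -3.1]
opening: 0.003
```

```bash
cat >> h.py <<'E'
def arc(pv=(.588,.105)):
    s=readout.get_state(); M=R.from_quat(s['tcp_rot']).as_matrix(); q=np.array(pv)-np.array(s['eef_pos'])[:2]
    th=np.arctan2(-M[1,2],-M[0,2]); q=np.r_[q,0]
    print('t',s['time'],'theta tool',round(th%6.283,3),'r(z)',round(q@M[:,2],4),'off',round(-q@M[:,1],4),'F tool',(M.T@s['contact_force']).round(1),s['eef_pos'].round(4),'q6',s['qpos'][5].round(2))
E
python3 -c "
from h import *
arc()"
```

```text
t 13.75 theta tool 1.824 r(z) 0.0581 off 0.024 F tool [3.1 6.8 2.1] [0.5967 0.1672 0.1369] q6 -0.14
```

>>> drive_tool --pt "0 -0.49 -0.15 -4.6 0" --pt "0 -0.49 -0.15 -4.6 0" --pt "0 -0.49 -0.15 -4.6 0" --pt "0 -0.49 -0.15 -4.6 0" --pt "0 -0.49 -0.15 -4.6 0" --pt "0 -0.49 -0.15 -4.6 0" --pt "0 -0.49 -0.15 -4.6 0"

```text
time: 14.45
eef_pos: [0.5619, 0.1613, 0.137]
tcp_rot: [0.263, 0.654, -0.259, 0.66]
contact_force: [7.2, 3.1, -2.3]
opening: 0.004
```

```bash
python3 -c "
from h import *
arc()"
```

```text
t 14.45 theta tool 2.386 r(z) 0.0576 off 0.0231 F tool [2.4 7.2 3.2] [0.5619 0.1613 0.137 ] q6 -0.71
```

>>> drive_tool --pt "0 -0.49 -0.15 -4.6 0" --pt "0 -0.49 -0.15 -4.6 0" --pt "0 -0.49 -0.15 -4.6 0" --pt "0 -0.49 -0.15 -4.6 0" --pt "0 -0.49 -0.15 -4.6 0" --pt "0 -0.49 -0.15 -4.6 0" --pt "0 -0.49 -0.15 -4.6 0"

```text
time: 15.15
eef_pos: [0.5356, 0.1379, 0.1372]
tcp_rot: [0.07, 0.701, -0.067, 0.706]
contact_force: [4.3, 5.9, -1.3]
opening: -0.002
```

Run:
```python
from h import *
arc()
out=[]
for n in('scene','side'):
    c=cam(n); np.save(f'pics/{n}5.npy',c,allow_pickle=True)
    u,v=proj(c,(.48,.13,.1)); u=int(np.clip(u,70,490));v=int(np.clip(v,70,350)); print(n,u-70,v-70)
    out.append(cv2.resize(c['frame'][v-70:v+70,u-70:u+70],(400,400),interpolation=cv2.INTER_CUBIC))
cv2.imwrite('pics/5.png',np.hstack(out)[:,:,::-1])
```

```text
t 15.15 theta tool 2.947 r(z) 0.0577 off 0.0222 F tool [1.4 6.7 3.1] [0.5356 0.1379 0.1372] q6 -1.31
scene 180 164
side 233 140
```

View pics/5.png

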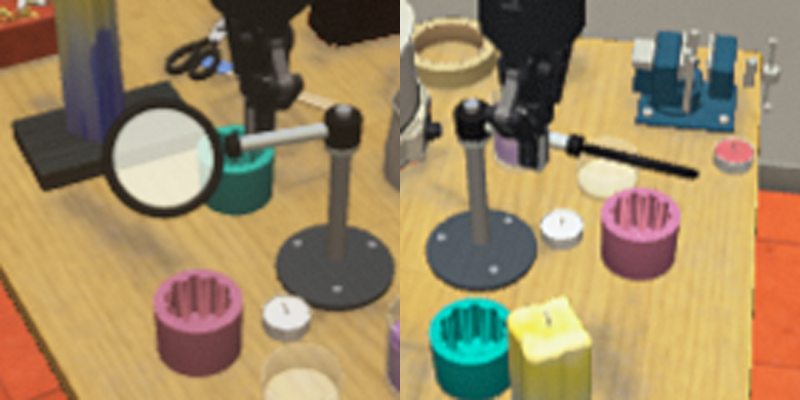

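The lens is now past the old candle spot: its centre is at scene crop (163,160), still tilted, and the mould is at (198,310). I'll work out what swing is left.

Run:
```python
from h import *
c=np.load('pics/scene5.npy',allow_pickle=True).item();d=np.load('pics/side5.npy',allow_pickle=True).item()
k=.35
pv=np.array([.588,.105])
def rep(n,p,): 
    q=p[:2]-pv; print(n,p[:2].round(4),np.hypot(*q).round(4),(np.arctan2(q[1],q[0])%6.283).round(3))
rep('lensS',plane(c,180+163*k,164+160*k,.15)); rep('lensD',plane(d,233+635*k,140+160*k,.15))
rep('pivS',plane(c,180+344*k,164+122*k,.15)); rep('pivD',plane(d,233+472*k,140+118*k,.15))
rep('mouldS',plane(c,180+199*k,164+303*k,.051)); rep('mouldD',plane(d,233+641*k,140+213*k,.051))
rep('mouldSbot',plane(c,180+199*k,164+345*k,.0))
# ellipse of dark rim
f=c['frame'];m=(f.max(2)<60).astype(np.uint8)
cs,_=cv2.findContours(m[210:245,212:264],cv2.RETR_CCOMP,cv2.CHAIN_APPROX_NONE)
for x in cs:
    if len(x)>60:
        e=cv2.fitEllipse(x); print(e); rep('ell',plane(c,e[0][0]+212,e[0][1]+210,.15))
```

```text
lensS [0.4508 0.1311] 0.1396 2.953
lensD [0.1563 0.0878] 0.432 3.181
pivS [0.5924 0.1057] 0.0044 0.162
pivD [0.2742 0.0534] 0.318 3.304
mouldS [0.4499 0.0768] 0.141 3.343
mouldD [0.1155 0.0331] 0.4779 3.292
mouldSbot [0.4513 0.0823] 0.1385 3.306
((25.14851951599121, 9.730393409729004), (36.16297912597656, 44.389163970947266), 82.42705535888672)
ell [0.4514 0.1318] 0.1392 2.948
```

Lens bearing is 2.95 rad and the mould's is about 3.31. I'll level the lens here, pressing its high (+y) edge down to the known level height, and finish the swing after that.

>>> drive_tool --pt "0 1.0 0 0 0" --pt "0 0.5 0 0 0" --pt "-3 0 0 0 0" --pt "-4 0 0 0 0" --pt "-3 0 0 0 0" --pt "0 0 -2.8 0 0" --pt "0 0 -2.8 0 0" --pt "0 0 -2.6 0 0" --pt "0 0 0 0 0" --pt "0 0 0 0 0"

```text
time: 16.25
eef_pos: [0.4557, 0.1675, 0.236]
tcp_rot: [0.069, 0.703, -0.069, 0.704]
contact_force: [-0.9, 0.3, 0.7]
opening: 0.004
```

Run:
```python
from h import *
arc()
c=cam('scene'); np.save('pics/scene6.npy',c,allow_pickle=True)
cv2.imwrite('pics/6.png',cv2.resize(c['frame'][150:330,170:360],None,fx=2.5,fy=2.5)[:,:,::-1])
pv=np.array([.588,.105])
f=c['frame'];m=(f.max(2)<60).astype(np.uint8)
cs,_=cv2.findContours(m[195:245,205:264],cv2.RETR_CCOMP,cv2.CHAIN_APPROX_NONE)
for x in cs:
    if len(x)>60:
        e=cv2.fitEllipse(x); p=plane(c,e[0][0]+205,e[0][1]+195,.15)[:2]-pv; print(e,np.hypot(*p),np.arctan2(p[1],p[0])%6.283)
```

```text
t 16.25 theta tool 2.946 r(z) 0.1419 off 0.0356 F tool [-0.7  0.1 -0.9] [0.4557 0.1675 0.236 ] q6 -1.23
((29.932592391967773, 23.30525779724121), (42.76130294799805, 50.71119689941406), 88.19060516357422) 0.14250978559950478 2.9044194569526693
((31.980304718017578, 24.81338882446289), (36.571739196777344, 37.68013000488281), 113.80806732177734) 0.13959523293225762 2.9486787814747673
```

>>> drive_tool --pt "2 0 0 0 0" --pt "2 0 0 0 0" --pt "0.7 0 0 0 0" --pt "0.5 0 0 0 0" --pt "0.5 0 0 0 0" --pt "0.5 0 0 0 0" --pt "0 0 0 0 0"

```text
time: 17.0
eef_pos: [0.4568, 0.1674, 0.1746]
tcp_rot: [0.07, 0.703, -0.069, 0.705]
contact_force: [1.5, 1.8, 2.0]
opening: -0.005
```

```bash
python3 -c "
from h import *
arc()"
```

```text
t 17.0 theta tool 2.945 r(z) 0.1409 off 0.0356 F tool [-2.   2.   1.1] [0.4568 0.1674 0.1746] q6 -1.23
```

Contact force of about 2 N is as expected, so I'll keep pressing down to about 0.155.

>>> drive_tool --pt "0.3 0 0 0 0" --pt "0.3 0 0 0 0" --pt "0.3 0 0 0 0" --pt "0.3 0 0 0 0" --pt "0.3 0 0 0 0" --pt "0.3 0 0 0 0" --pt "0 0 0 0 0" --pt "0 0 0 0 0"

```text
time: 17.8
eef_pos: [0.4552, 0.1669, 0.1551]
tcp_rot: [0.069, 0.704, -0.07, 0.703]
contact_force: [0.3, 0.1, -0.1]
opening: 0.002
```

```bash
python3 -c "
from h import *
arc()"
```

```text
t 17.8 theta tool 2.945 r(z) 0.1423 off 0.0348 F tool [0.1 0.1 0.3] [0.4552 0.1669 0.1551] q6 -1.23
```

>>> drive_tool --pt "-3 0 0 0 0" --pt "-4 0 0 0 0" --pt "-2 0 2 0 0" --pt "0 0 3 0 0" --pt "0 0 3 0 0" --pt "0 0 0 0 0" --pt "0 0 0 0 0"

```text
time: 18.5
eef_pos: [0.5339, 0.1512, 0.2449]
tcp_rot: [0.069, 0.705, -0.07, 0.703]
contact_force: [-0.6, 0.1, 0.1]
opening: 0.0
```

Run:
```python
from h import *
arc()
out=[]
for n,a,b in(('scene',180,164),('side',230,150)):
    c=cam(n); np.save(f'pics/{n}7.npy',c,allow_pickle=True)
    out.append(cv2.resize(c['frame'][b:b+140,a:a+140],(400,400),interpolation=cv2.INTER_CUBIC))
cv2.imwrite('pics/7.png',np.hstack(out)[:,:,::-1])
```

```text
t 18.5 theta tool 2.944 r(z) 0.0621 off 0.0347 F tool [-0.1 -0.1 -0.6] [0.5339 0.1512 0.2449] q6 -1.28
```

View pics/7.png

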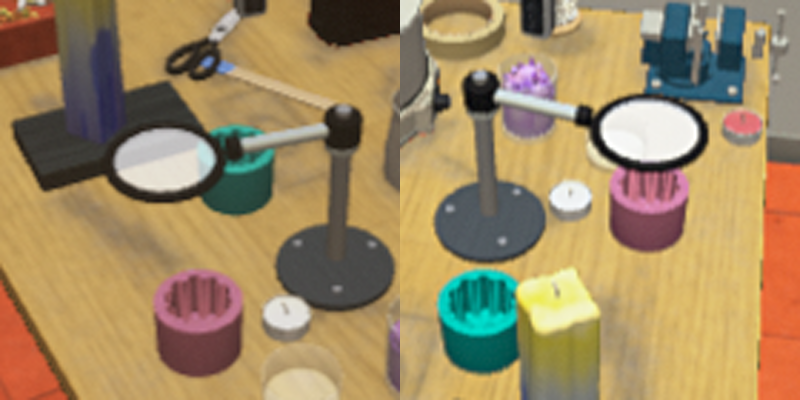

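The lens now looks nearly level in both views and the arm bearing hasn't changed. Now down beside the bar again to finish the swing (about 0.36 rad).

>>> drive_tool --pt "3 0 0.2 0 0" --pt "3 0 0 0 0" --pt "3 0 0 0 0" --pt "1.8 0 0 0 0" --pt "0 -0.6 0 0 0" --pt "0 -0.6 0 0 0" --pt "0 -0.1 0 0 0"

```text
time: 19.3
eef_pos: [0.5343, 0.1379, 0.1397]
tcp_rot: [0.07, 0.703, -0.069, 0.705]
contact_force: [0.6, 0.2, -0.4]
opening: -0.001
```

>>> drive_tool --pt "0 -0.49 -0.15 -4.6 0" --pt "0 -0.49 -0.15 -4.6 0" --pt "0 -0.49 -0.15 -4.6 0" --pt "0 -0.37 -0.11 -3.45 0" --pt "0 0 0 0 0" --pt "0 0 0 0 0" --pt "0 0 0 0 0"

```text
time: 20.0
eef_pos: [0.5275, 0.1219, 0.1398]
tcp_rot: [-0.036, 0.705, 0.038, 0.707]
contact_force: [-0.3, 4.2, 0.6]
opening: 0.001
```

Run:
```python
from h import *
arc()
pv=np.array([.588,.105])
c=cam('scene'); np.save('pics/scene8.npy',c,allow_pickle=True)
d=cam('side'); np.save('pics/side8.npy',d,allow_pickle=True)
cv2.imwrite('pics/8.png',np.hstack([cv2.resize(c['frame'][164:304,180:320],(400,400),interpolation=cv2.INTER_CUBIC),cv2.resize(d['frame'][130:270,230:370],(400,400),interpolation=cv2.INTER_CUBIC)])[:,:,::-1])
```

```text
t 20.0 theta tool 3.245 r(z) 0.0584 off 0.023 F tool [-0.6  4.2  0.1] [0.5275 0.1219 0.1398] q6 -1.64
```

View pics/8.png

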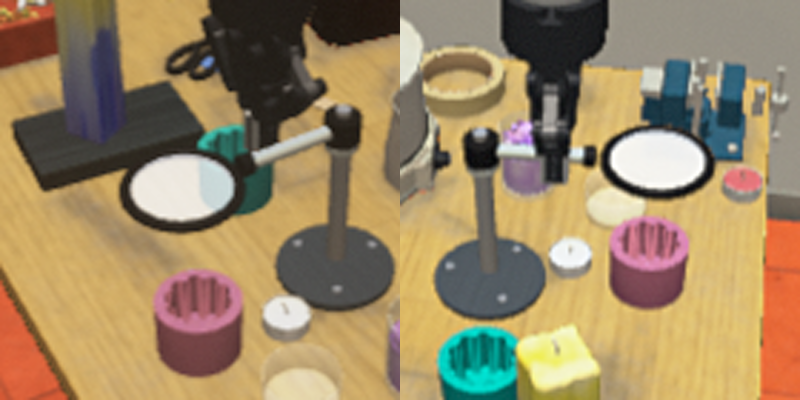

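The lens is at scene crop (182,188) and side crop (257,160), and looks level. I'll measure the bearing and tilt numerically.

```bash
cat > m.py <<'E'
from h import *
import sys
k=.35; pv=np.array([.588,.105])
def rep(n,p):
    q=p[:2]-pv; print(n,p[:2].round(4),'r',np.hypot(*q).round(4),'th',(np.arctan2(q[1],q[0])%6.283).round(3))
def ext(c,ctr,t,th):
    "predicted outer-rim top/bottom rows at tilt t"
    u=np.array([np.cos(th),np.sin(th),0]); w=np.array([np.sin(th),-np.cos(th),0])*np.cos(t)+np.array([0,0,np.sin(t)])
    nrm=np.cross(u,w)
    P=[proj(c,np.r_[ctr,.15]+.0455*(np.cos(a)*u+np.sin(a)*w)) for a in np.linspace(0,6.283,120)]
    e=cv2.fitEllipse(np.array(P,np.float32)); return np.round(sorted(e[1]),2)
def run(sfx,seeds):
  for n,(u0,v0) in seeds.items():
    c=np.load(f'pics/{n}{sfx}.npy',allow_pickle=True).item()
    f=c['frame']; h=26; u0=int(u0);v0=int(v0); m=(f[v0-h:v0+h,u0-h:u0+h].max(2)<90).astype(np.uint8)
    cs,hi=cv2.findContours(m,cv2.RETR_CCOMP,cv2.CHAIN_APPROX_NONE)
    for x,hh in zip(cs,hi[0]):
        if len(x)>60:
            e=cv2.fitEllipse(x); p=plane(c,e[0][0]+u0-h,e[0][1]+v0-h,.15); rep(n+(' hole' if hh[3]>=0 else ' outer'),p); print('   axes',np.round(sorted(e[1]),1),'ratio',round(min(e[1])/max(e[1]),3))
    for t in(-.2,-.1,0,.1,.2):
        a=ext(c,p[:2],t,np.arctan2(*(p[:2]-pv)[::-1])); print('  tilt',t,a,(a[0]/a[1]).round(3),end=';')
    print()
E
python3 - <<'E'
from m import *
run(8,{'scene':(180+182*k,164+188*k),'side':(230+257*k,130+160*k)})
c=np.load('pics/scene8.npy',allow_pickle=True).item();d=np.load('pics/side8.npy',allow_pickle=True).item()
rep('mS',plane(c,180+199*k,164+303*k,.051));rep('mD',plane(d,230+249*k,130+246*k,.051))
rep('pS',plane(c,180+343*k,164+125*k,.15));rep('pD',plane(d,230+82*k,130+150*k,.15))
E
```

```text
scene outer [0.4578 0.1188] r 0.1309 th 3.036
   axes [43.8 54.5] ratio 0.803
scene hole [0.4482 0.0971] r 0.14 th 3.198
   axes [25.2 38.1] ratio 0.66
  tilt -0.2 [21.82 44.7 ] 0.488;  tilt -0.1 [25.24 44.69] 0.565;  tilt 0 [28.41 44.68] 0.636;  tilt 0.1 [31.3  44.66] 0.701;  tilt 0.2 [33.87 44.64] 0.759;
side outer [0.4464 0.0853] r 0.1429 th 3.28
   axes [34.3 37.5] ratio 0.915
side hole [0.4484 0.095 ] r 0.1399 th 3.213
   axes [22.7 35.1] ratio 0.646
  tilt -0.2 [31.   40.65] 0.763;  tilt -0.1 [28.24 40.66] 0.695;  tilt 0 [25.2  40.66] 0.62;  tilt 0.1 [21.9  40.67] 0.538;  tilt 0.2 [18.38 40.68] 0.452;
mS [0.4499 0.0768] r 0.141 th 3.343
mD [0.4495 0.09  ] r 0.1393 th 3.249
pS [0.5896 0.1028] r 0.0027 th 5.358
pD [0.5866 0.1046] r 0.0014 th 3.444
```

The lens is level within about 0.04 rad in both views. The mould is at (0.450, 0.083), averaged over four views, so about 0.1 rad of swing remains.

>>> drive_tool --pt "0 -0.31 -0.09 -2.9 0" --pt "0 -0.31 -0.09 -2.9 0" --pt "0 0 0 0 0" --pt "0 0 0 0 0" --pt "0 0 0 0 0"

```text
time: 20.6
eef_pos: [0.5262, 0.1155, 0.1397]
tcp_rot: [-0.071, 0.702, 0.073, 0.704]
contact_force: [-1.4, 4.9, 0.7]
opening: 0.003
```

Run:
```python
from m import *
arc()
for n in('scene','side'): np.save(f'pics/{n}9.npy',cam(n),allow_pickle=True)
run(9,{'scene':(180+190*k,164+200*k),'side':(230+257*k,130+150*k)})
```

```text
t 20.6 theta tool 3.346 r(z) 0.0584 off 0.0229 F tool [-0.7  5.1 -0.4] [0.5262 0.1155 0.1397] q6 -1.75
scene outer [0.4603 0.0866] r 0.129 th 3.285
   axes [32.8 52.4] ratio 0.626
scene hole [0.4498 0.0831] r 0.14 th 3.298
   axes [25.8 38.2] ratio 0.676
scene outer [0.4488 0.1565] r 0.1485 th 2.787
   axes [13.3 36.7] ratio 0.363
  tilt -0.2 [18.68 42.82] 0.436;  tilt -0.1 [22.41 42.82] 0.523;  tilt 0 [25.91 42.81] 0.605;  tilt 0.1 [29.15 42.81] 0.681;  tilt 0.2 [32.1 42.8] 0.75;
side outer [0.4476 0.0748] r 0.1436 th 3.353
   axes [30.4 37.8] ratio 0.805
side hole [0.4496 0.0807] r 0.1405 th 3.315
   axes [21.9 35. ] ratio 0.627
  tilt -0.2 [30.35 40.15] 0.756;  tilt -0.1 [27.61 40.16] 0.688;  tilt 0 [24.6  40.17] 0.612;  tilt 0.1 [21.33 40.18] 0.531;  tilt 0.2 [17.86 40.19] 0.444;
```

The lens is centred to within a few mm. Now I'll back straight off the bar and raise the tool.

>>> drive_tool --pt "0 0.7 0 0 0" --pt "0 1.0 0 0 0" --pt "-3 0 0 0 0" --pt "-4 0 0 0 0" --pt "-4 0 0 0 0" --pt "-3 3 0 0 0" --pt "0 4 0 0 0" --pt "0 4 0 0 0" --pt "0 0 0 0 0" --pt "0 0 0 0 0"

```text
time: 21.7
eef_pos: [0.4992, 0.2393, 0.278]
tcp_rot: [-0.074, 0.703, 0.073, 0.703]
contact_force: [0.0, -0.9, -0.2]
opening: 0.002
```

Run:
```python
from m import *
arc()
for n in('scene','side'): np.save(f'pics/{n}10.npy',cam(n),allow_pickle=True)
run(10,{'scene':(180+190*k,164+200*k),'side':(230+257*k,130+150*k)})
c=[np.load(f'pics/{n}10.npy',allow_pickle=True).item()['frame'] for n in('scene','side')]
cv2.imwrite('pics/10.png',np.hstack([cv2.resize(c[0][130:330,170:370],(400,400)),cv2.resize(c[1][140:340,200:400],(400,400))])[:,:,::-1])
```

```text
t 21.7 theta tool 3.349 r(z) 0.0592 off 0.1498 F tool [ 0.2 -0.9 -0.2] [0.4992 0.2393 0.278 ] q6 -1.51
scene outer [0.4562 0.0834] r 0.1336 th 3.303
   axes [31.6 49.4] ratio 0.639
scene hole [0.4499 0.0833] r 0.1398 th 3.297
   axes [25.7 38.1] ratio 0.673
scene outer [0.4487 0.1564] r 0.1484 th 2.788
   axes [13.4 36.6] ratio 0.366
  tilt -0.2 [18.69 42.82] 0.436;  tilt -0.1 [22.41 42.82] 0.523;  tilt 0 [25.92 42.81] 0.605;  tilt 0.1 [29.16 42.81] 0.681;  tilt 0.2 [32.1 42.8] 0.75;
side outer [0.4468 0.0746] r 0.1444 th 3.353
   axes [30.5 38.7] ratio 0.788
side hole [0.4494 0.0807] r 0.1407 th 3.315
   axes [21.9 34.8] ratio 0.628
  tilt -0.2 [30.35 40.15] 0.756;  tilt -0.1 [27.61 40.16] 0.688;  tilt 0 [24.6  40.17] 0.612;  tilt 0.1 [21.33 40.18] 0.531;  tilt 0.2 [17.86 40.19] 0.444;
```

View pics/10.png

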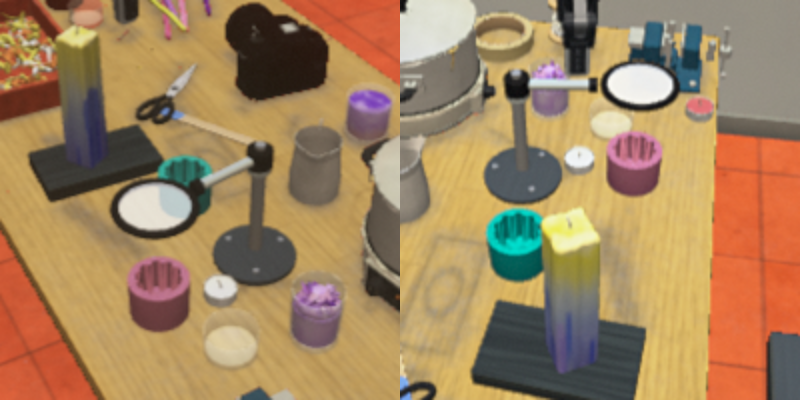

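The final picture shows the candle upright on the block, the lens level and over the mould, the mould, jar and cup apparently where they were, and the gripper clear. I'm handing in.

```bash
python3 -c "
from h import *
print(sign_off())"
```

```text
the job is handed in; nothing more can be done
None
```

I stood the tall candle upright on the dark block, pressed the lens level, swung the arm until the lens was over the pink mould, and handed the job in at about 22 s. No verdict was reported.

- **Lens position:** my last checks put the lens centre at (0.450, 0.083) from the scene view and (0.449, 0.081) from the side view. The mould is at about (0.450, 0.083), so the lens is roughly 2 mm off, against the 18 mm allowed.
- **Lens tilt:** the lens is level within about 0.05 rad in both views, against the 0.14 rad allowed.
- **Candle and robot:** the candle stands near (0.484, 0.358), about 10 mm from the block's centre. The gripper was well clear of everything when I handed in.
- **Mould, jar and cup:** they looked unmoved in the final picture, but I did not re-measure their positions.
- **Disagreements:** the single views of the mould differed by up to 13 mm in y (0.077 scene, 0.090 side). I used the average of those two, which the two wrist views (0.0835 and 0.085) support. The outer-rim ellipse fits of the lens were disturbed by dark objects next to it, so I used the inner rim only.

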